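# Clear the setting block out of the nut tote, then tip the nuts into one corner and hold

## Task

A setting block has been left standing among the nuts in the hardware tote: put it back fully down in its own slot in the wooden rack, the empty slot of its own width, and let go of it. Then pick the tote up by its handle bar and, well clear of the bench, tip it so that all five nuts slide together into one corner: the corner on the robot's own side that is also on the side of the open black case (left or right, wherever the case lies). Finish while holding the tote still in the air by the bar, clearly tilted with the nuts gathered in that corner - do not put it down or let go - and leave the wrench and the other two setting blocks alone.

Things in the scene. Friction and masses are not known exactly. Their poses are not given: they have to be found in the camera images.
- tote: Open black tote, loose on the bench, 260 mm (its x) by 180 mm (y), about 0.44 to 0.66 kg empty. Origin: centre of its underside; z up, x away from the robot (within 0.3 rad), y to the left. Walls 9 mm thick, 55 mm high; end boards (-x, +x) rise in the middle to 113 mm. Floor 6 mm thick, smooth, inside 242 x 162 mm. A handle bar runs lengthwise over the middle.
- tote_bar (a point): Middle of the tote's handle bar, 95 mm above the tote's underside. Straight flat-sided bar along tote x, 242 mm long; its middle 150 mm has a non-slip rubber sleeve 20 mm wide (tote y) and 26 mm tall, 82 to 108 mm above the tote's underside. 60 mm to each side are free for fingers. The tote with its nuts (0.6 to 0.8 kg) hangs below it: grip firmly. Axes as the tote's.
- tote_near_left (a point): Inside corner of the tote's floor nearest the robot (-x end) on the left (+y): tote frame (-121, +81, +6) mm. Axes as the tote's. The nuts start to slide on the floor at about 15 degrees of tilt; to slide on along a wall into a corner they need about 35 to 40 degrees, tipped towards both walls.
- tote_near_right (a point): Inside corner of the tote's floor nearest the robot (-x end) on the right (-y): tote frame (-121, -81, +6) mm. Axes as the tote's.
- nut1: Flange nut 1 of five alike, loose in the tote: zinc-plated steel, round flange 26 mm across and 4 mm thick with a 22 mm hexagon on it, 14 mm tall, 25 g. Origin at the centre of the flange's underside, z along the bore.
- nut2: Flange nut 2 of five alike, loose in the tote: zinc-plated steel, round flange 26 mm across and 4 mm thick with a 22 mm hexagon on it, 14 mm tall, 25 g. Origin at the centre of the flange's underside, z along the bore.
- nut3: Flange nut 3 of five alike, loose in the tote: zinc-plated steel, round flange 26 mm across and 4 mm thick with a 22 mm hexagon on it, 14 mm tall, 25 g. Origin at the centre of the flange's underside, z along the bore.
- nut4: Flange nut 4 of five alike, loose in the tote: zinc-plated steel, round flange 26 mm across and 4 mm thick with a 22 mm hexagon on it, 14 mm tall, 25 g. Origin at the centre of the flange's underside, z along the bore.
- nut5: Flange nut 5 of five alike, loose in the tote: zinc-plated steel, round flange 26 mm across and 4 mm thick with a 22 mm hexagon on it, 14 mm tall, 25 g. Origin at the centre of the flange's underside, z along the bore.
- block_mid: The stray setting block: plain aluminium, 24 mm (its x) by 36 mm (its y) by 80 mm tall (z), about 0.19 kg, standing on end on the tote's floor, left or right of the handle bar, its x within 0.25 rad of the tote's x. Origin at the centre of its underside.
- rack: Wooden rack, fixed, 76 mm (x) by 176 mm (y) by 50 mm tall, origin at the centre of its underside, x away from the robot (within 0.4 rad). Three pockets along y, 40 mm deep, 40 mm long in y: at y = -56 mm 20 mm wide in x (holds the thin block), at y = 0 28 mm wide (empty, the stray block's own), at y = +56 mm 38 mm wide (empty, the wide block's). Labels show each block's width.
- slot_mid (a point): Floor centre of the middle pocket, the stray block's own slot: rack frame (0, 0, +10) mm; its mouth is 40 mm above, opening 28 mm in x by 40 mm in y with a 3 mm bevel, so 2 mm free all round. The block stands in it upright, its x along the rack's x, its top 90 mm above the bench. Axes as the rack's.
- block_thin: Bystander: thin setting block, aluminium, 16 x 36 x 80 mm, standing in the rack's thin pocket. Origin at the centre of its underside.
- block_wide: Bystander: wide setting block, aluminium, 34 x 36 x 80 mm, standing on the bench just beyond the rack. Origin at the centre of its underside.
- wrench: Bystander: steel wrench 180 mm long, 38 mm wide, 8 mm thick, lying on the bench between tote and rack. Origin under the middle of its length, x along it, away from the robot.
- case_shell: Open case shell being built, fixed on the bench to the robot's left (+y) or right (-y): black board with pale plywood edges, 340 mm (x) by 280 mm (y) by 140 mm tall, open towards the robot, two recessed metal handles on its far face. Origin at the centre of its underside. Its side says which corner of the tote is wanted. On the other side lies a fixed stack of cut panels, 340 x 280 x 61 mm, a cordless driver on it (up to 160 mm).

How it is judged:
By the outcome, as a careful person would: the job done as asked, in the order asked, and still so for the second after the job is handed in, while the arm keeps its last pose, push and grip.
It also fails if it takes over 61 s, if anything falls off the work surface, if the arm or the gripper's body presses on something with over 40 N, if the wrist force passes 120 N, or if a joint passes its speed limit or range.

## Robot

A 6-joint arm with a two-finger parallel gripper is mounted at the origin on the work surface. World frame = base frame: x ahead of the robot, y to its left, z up, the work surface at z = 0. Lengths are in m, angles in degrees, forces in N, time in s.
With the tool pointing down it reaches from about 0.375 to 0.9 m from the base axis. Payload 3.1 kg.
Tool frame: the origin (TCP) lies where the fingers leave the gripper's body, on its centre line; the fingertips stand 70 mm ahead of it and the grasp point (between the pads) lies 51 mm ahead of it; z points along the fingers, y is the line along which they close (so a half turn about z gives the same grasp; the last joint's range is limited). The gripper opens to 87 mm and grips with 3 to 60 N. Pads are 19 mm wide; open, the fingers measure 117 mm over their backs; the gripper's body (75 mm by 190 mm) begins 51 mm behind the grasp point.
Start: joints at [57.955, 30.224, 82.088, -0, 67.689, -10.227], TCP at [0.232, 0.58, 0.292] pointing down, gripper open.
Joint ranges: [-176.69, 176.69], [-43.24, 126.21], [12.49, 139.97], [-82, 262], [0, 151.66], [-163.58, 163.58]. Speed limits (degrees/s): [159.86, 159.86, 180, 180, 180, 180].

## Interface

Orientations are given as a 3x3 rotation matrix whose columns are the frame's x, y, z axes.
In Python, from rig import readout, capture, calibration, bot, look_for gives the robot as it stands. The module is installed in compiled form; this text tells all that it offers.
- The arm moves only by the shell command python3 -m pendant 'ROWS'. ROWS is JSON, a list of rows, each a list of 7 numbers: the shift along the tool's x, y, z normalised to -1 to 1, where 1 is 200 mm, then the turn, a rotation vector about the tool's x, y, z normalised to -1 to 1, where 1 is 180 degrees, then the closure, from -1 (fully open) to 1 (shut). In form: [[dx, dy, dz, ax, ay, az, grip], ...]. A call has 1 to 8 rows; each row is the pose to reach, as a shift and turn from the pose commanded when the call began, along the tool's axes at that moment, turning the shorter way round; what a row does not reach only later rows make up. A row lasts 1/10 s, in which the tool goes at most 50 mm and 8.59 degrees, less where a joint would pass 70% of its speed; a pose out of reach is approached as far as the arm can. A call with a number of a shift or a turn outside -1 to 1 is refused whole. A call with a gripper value outside its range is refused whole. The fingers move at their own pace and stop on an object; the grip force is fixed at half the most. Time passes only in rows, so rows that repeat a pose let the fingers close. It gives the time, the measured TCP pose, the force, the opening and the grip force at its end, in the units of the state.
- readout.read_state(): the state, without advancing time (a new reading comes with each control period).
- capture(name): name is "side" or "top" or "wrist"; returns (picture, depth): 480x640x3 uint8, red, green, blue; 480x640 float32, m along the optical axis (not along the pixel's ray), 0 where there is no reading.
- calibration(name): a dict with "mtx" (3x3 intrinsics, pixels), "T" (4x4, takes a point from camera to world coordinates); the wrist camera has in their place "mount" (4x4, takes a point from camera to tool coordinates, whose origin is the TCP and whose axes are the flange's). Camera axes: x right, y down, z forward; pixel columns grow to the right and rows downward; lengths in m; the calibration is good to about 2 mm. A picture is of the moment at which its call begins: read the wrist's pose just before it. calibration takes no time and is no camera call.
- bot.hand_in(): hands the job in; it is judged then, once.
Trained networks look in the newest picture that a camera, given by its name, has taken for a name from the list of things; names that differ only in an ending like _2 or _b are one class to them, and where a whole thing is asked for, a point or a joint stands for the part that bears it (a point fixed in the world has none). Each returns a list of dicts, best first, with "conf" (0 to 1); they miss things now and then, are a little off and sometimes report something else, mostly with a low value. They report only what shows in the picture. A call takes as long as a camera call.
- look_for(thing, camera): "extent" ([left, top, right, bottom] in pixels, round what is visible of it).
The state is a dict: "time_s": time; "joint_positions": joint angles; "qvel": joint speeds; "tau": joint torques, N m; "position": TCP position; "tcp_rot": TCP orientation; "force": force on the tool from outside, world axes, zero at the start; "moment": the same for the moment, N m; "opening": opening from 0.0 (shut) to 1.0 (fully open); "grasp_force": force on a finger pad.
Only numpy, scipy, OpenCV 4.12 (cv2) and the standard library are available. Lean on these libraries where they do the work, as an engineer would, in place of code of your own. Each camera call takes 0.05 s, during which the arm holds its last target. There are 200 camera calls.

## Working session

There is one attempt and no reset: what is moved stays moved. The work goes in short steps, Python scripts to look and compute and a shell command to move; the robot and the scene stay as the last step left them, time stands still between calls to the robot, and variables do not carry over. Pictures are saved under pics/ and viewed, at most 10 in all, crops included, and the job is handed in when it is done.

```bash
mkdir -p pics; ls; cat > h.py <<'E'
import numpy as np, cv2
from rig import readout, capture, calibration, bot, look_for
def cloud(name):
    s=readout.read_state(); im,d=capture(name); c=calibration(name); K=np.array(c["mtx"])
    if "T" in c: T=np.array(c["T"])
    else:
        B=np.eye(4);B[:3,:3]=s["tcp_rot"];B[:3,3]=s["position"];T=B@np.array(c["mount"])
    v,u=np.mgrid[:480,:640]; P=np.stack([(u-K[0,2])/K[0,0]*d,(v-K[1,2])/K[1,1]*d,d],-1)
    W=P@T[:3,:3].T+T[:3,3]; W[d==0]=np.nan
    return im,d,W,K,T
def save(im,n): cv2.imwrite("pics/"+n,im[...,::-1])
E
python3 - <<'E'
from h import *
s=readout.read_state(); print(s["time_s"],s["tcp_rot"],s["opening"],s["force"])
for c in ["top","side"]:
    im,d,W,K,T=cloud(c); np.save(f"/tmp/{c}.npy",W); save(im,c+"0.png"); print(c,T.round(3).tolist(),K[0,0])
    for t in ["tote","tote_bar","block_mid","rack","slot_mid","block_thin","block_wide","wrench","case_shell","nut1"]:
        print(t,[(np.round(r["extent"]).astype(int).tolist(),round(r["conf"],2)) for r in look_for(t,c)[:(7 if t=="nut1" else 2)]])
print(readout.read_state()["time_s"])
E
```

```text
pics
0.0 [[-9.28357207e-01  3.71687439e-01 -1.15903323e-03]
 [ 3.71689053e-01  9.28355390e-01 -1.87534971e-03]
 [ 3.78950811e-04 -2.17179439e-03 -9.99997570e-01]] 1.0008332619837046 [-0.0685138  -0.49147556  0.0405058 ]
top [[-0.006, -0.99, 0.143, 0.276], [-1.0, 0.007, 0.005, -0.021], [-0.006, -0.143, -0.99, 1.693], [0.0, 0.0, 0.0, 1.0]] 616.9630617586678
tote [([360, 194, 439, 302], 0.74)]
tote_bar [([359, 195, 438, 298], 0.98)]
block_mid [([409, 230, 427, 243], 0.68), ([360, 191, 440, 303], 0.46)]
rack [([219, 218, 292, 258], 0.97), ([320, 185, 332, 236], 0.38)]
slot_mid [([218, 214, 290, 262], 0.84), ([386, 208, 395, 217], 0.59)]
block_thin []
block_wide [([242, 183, 263, 202], 0.6)]
wrench [([319, 181, 331, 242], 0.92)]
case_shell [([48, 164, 172, 303], 0.87)]
nut1 [([387, 210, 393, 219], 0.56), ([368, 275, 379, 280], 0.53), ([376, 242, 387, 247], 0.51), ([414, 214, 424, 223], 0.37)]
side [[0.95, -0.189, 0.25, 0.175], [-0.313, -0.613, 0.726, -0.934], [0.016, -0.767, -0.641, 0.916], [0.0, 0.0, 0.0, 1.0]] 537.9419547202235
tote [([276, 273, 412, 364], 0.92), ([368, 298, 382, 313], 0.27)]
tote_bar [([277, 273, 415, 368], 0.75), ([319, 244, 386, 270], 0.7)]
block_mid [([354, 308, 371, 338], 0.91), ([274, 188, 330, 242], 0.23)]
rack [([272, 184, 332, 242], 0.63)]
slot_mid [([276, 186, 331, 244], 0.56)]
block_thin [([304, 202, 318, 225], 0.57)]
block_wide [([335, 186, 357, 215], 0.67), ([355, 308, 369, 338], 0.35)]
wrench [([278, 272, 414, 367], 0.7), ([318, 244, 388, 268], 0.62)]
case_shell [([202, 87, 338, 185], 0.67), ([321, 241, 385, 266], 0.57)]
nut1 [([371, 299, 381, 313], 0.63), ([333, 304, 345, 311], 0.45)]
1.1
```

View pics/top0.png

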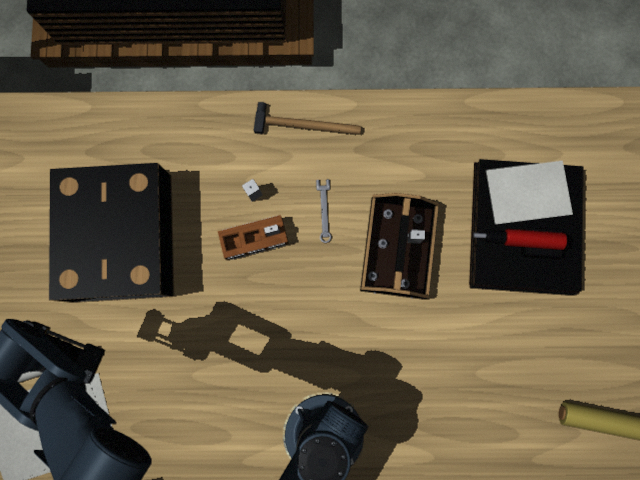

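View pics/side0.png

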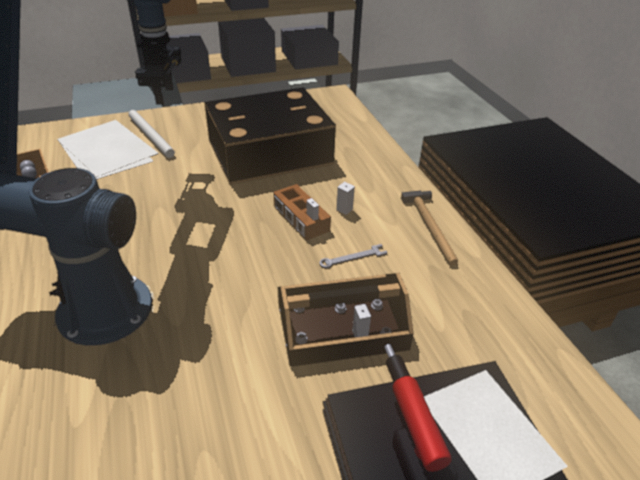

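The case lies on the left (+y), so the near-left corner is wanted. The tote is at about px (400,247), the block at (418,234), the rack at (255,237), and the block stands right of the bar.

```bash
python3 - <<'E'
from h import *
W=np.load("/tmp/top.npy")
def rect(u0,v0,u1,v1,zl,zh,n):
    w=W[v0:v1,u0:u1].reshape(-1,3); m=(w[:,2]>zl)&(w[:,2]<zh); p=w[m]
    if len(p)<4: print(n,"few",len(p)); return
    (c,s,a)=cv2.minAreaRect((p[:,:2]*1000).astype(np.float32)); print(n,len(p),np.round(c,1),np.round(s,1),round(a,1),"z",p[:,2].mean().round(4))
rect(210,205,300,270,.04,.06,"rack")
rect(210,205,300,270,.08,.1,"thin")
rect(355,185,445,310,.04,.065,"toterim")
rect(355,185,445,310,.1,.12,"bar/boards")
rect(405,225,430,248,.075,.095,"block")
rect(235,175,275,210,.07,.09,"wide")
rect(310,170,340,245,.004,.02,"wrench")
E
```

```text
rack 1424 [523. 187.] [ 81.3 176.2] 14.0 z 0.0494
thin 85 [537.5 133.1] [17.9 35.7] 13.5 z 0.0893
toterim 925 [ 494. -210.] [181.2 260.8] 82.1 z 0.0541
bar/boards 938 [ 494.7 -207.3] [ 97.9 261. ] 82.4 z 0.1084
block 132 [ 520.2 -252.5] [34.7 25.8] 89.4 z 0.0855
wide 176 [651.5 189.5] [37.6 35.6] 33.3 z 0.0798
wrench 629 [612.3  -7.3] [ 81.3 210.2] 89.5 z 0.0075
```

```bash
cat >> h.py <<'E'
from scipy.spatial.transform import Rotation as Ro
def down(yaw):  # tool y at world angle yaw(deg), z down
    a=np.radians(yaw); y=np.array([np.cos(a),np.sin(a),0]); z=np.array([0,0,-1.]); return np.stack([np.cross(y,z),y,z],1)
def go(p,R):
    s=readout.read_state(); R0=np.array(s["tcp_rot"]); d=R0.T@(np.array(p)-s["position"])/.2
    rv=Ro.from_matrix(R0.T@R).as_rotvec()/np.pi
    print("t",s["time_s"],"shift",d.round(4).tolist(),"turn",rv.round(4).tolist(),"mm",round(np.linalg.norm(d)*200),"deg",round(np.linalg.norm(rv)*180,1))
E
python3 - <<'E'
from h import *
print(np.array(calibration("wrist")["mount"]).round(3).tolist(),np.array(calibration("wrist")["mtx"])[0,0])
go([.50,.187,.30],down(14))
E
```

```text
[[-0.001, -0.953, -0.302, 0.082], [1.0, -0.001, 0.0, -0.0], [-0.001, -0.302, 0.953, -0.093], [0.0, 0.0, 0.0, 1.0]] 407.8379320132958
t 1.1 shift [-1.9737, -1.3276, -0.0388] turn [-0.0, -0.0, 0.301] mm 476 deg 54.2
```

```bash
python3 -m pendant '[[-0.98,-0.66,-0.02,0,0,0,-1],[-0.98,-0.66,-0.02,0,0,0,-1],[-0.98,-0.66,-0.02,0,0,0,-1],[-0.98,-0.66,-0.02,0,0,0,-1],[-0.98,-0.66,-0.02,0,0,0,-1]]'
python3 -m pendant '[[-0.98,-0.66,-0.02,0,0,0.301,-1],[-0.98,-0.66,-0.02,0,0,0.301,-1],[-0.98,-0.66,-0.02,0,0,0.301,-1],[-0.98,-0.66,-0.02,0,0,0.301,-1],[-0.98,-0.66,-0.02,0,0,0.301,-1],[-0.98,-0.66,-0.02,0,0,0.301,-1],[-0.98,-0.66,-0.02,0,0,0.301,-1],[-0.98,-0.66,-0.02,0,0,0.301,-1]]'
python3 - <<'E'
from h import *
im,d,W,K,T=cloud("wrist"); np.save("/tmp/w1.npy",W); save(im,"w1.png")
def rect(zl,zh,n,c0,r):
    w=W.reshape(-1,3); m=(w[:,2]>zl)&(w[:,2]<zh)&(np.linalg.norm(w[:,:2]-c0,axis=1)<r); p=w[m]
    (c,s,a)=cv2.minAreaRect((p[:,:2]*1000).astype(np.float32)); print(n,len(p),np.round(c,1),np.round(s,1),round(a,1),"z",p[:,2].mean().round(4))
rect(.045,.056,"rack",[.523,.187],.11); rect(.085,.095,"thin",[.537,.133],.04)
rect(.004,.03,"slots",[.523,.187],.05)
print(readout.read_state()["position"])
go([.52,-.24,.3],down(-4))
E
```

```text
time_s: 1.6
position: [0.3664, 0.3826, 0.2965]
tcp_rot: [[-0.928, 0.373, 0.001], [0.373, 0.928, -0.0], [-0.001, -0.0, -1.0]]
force: [0.1, 0.8, -0.1]
opening: 1.003
grasp_force: 0.0
time_s: 2.4
position: [0.4983, 0.1889, 0.3003]
tcp_rot: [[-0.241, 0.971, 0.0], [0.971, 0.241, 0.0], [0.0, 0.0, -1.0]]
force: [0.7, 0.2, -0.2]
opening: 1.002
grasp_force: 0.0
rack 12773 [558.1 196.6] [144.5 176.1] 14.3 z 0.0502
thin 824 [540.6 134.7] [15.8 36.9] 14.9 z 0.0901
slots 1848 [528.1 188.8] [37.1 99. ] 15.4 z 0.0126
[0.49811984 0.18923603 0.30027804]
t 2.45 shift [-2.1086, -0.4145, 0.0013] turn [0.0, -0.0, 0.1002] mm 430 deg 18.0
```

View pics/w1.png

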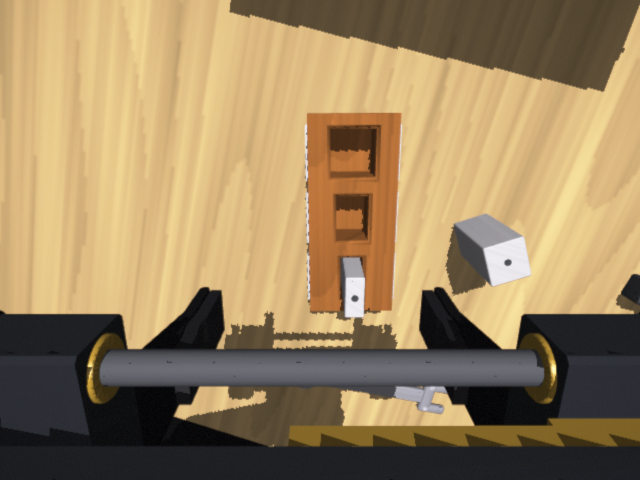

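The rack fills px 306–401 × 112–315, its middle pocket px 335–371 × 195–242 is empty, and the thin block is in the right-hand pocket.

```bash
python3 - <<'E'
from h import *
W=np.load("/tmp/w1.npy")
sub=W[105:320,300:410].reshape(-1,3)
p=sub[abs(sub[:,2]-.05)<.003]
(c,s,a)=cv2.minAreaRect((p[:,:2]*1000).astype(np.float32)); print("rack",np.round(c,1),np.round(s,1),round(a,1))
# top-face points (in rack frame) -> pocket hole extents at mouth
for yaw in (a,):
    A=np.radians(yaw);ex=np.array([np.cos(A),np.sin(A)]);ey=np.array([-ex[1],ex[0]])
    q=(p[:,:2]*1000-c); x=q@ex;y=q@ey
    m=abs(y)<12
    m2=abs(x)<8
    print("x gap mid",x[m&(x<0)].max(),x[m&(x>0)].min(),"y gap",y[m2&(y<0)].max(),y[m2&(y>0)&(y<32)].min())
    print("ends",x.min(),x.max(),y.min(),y.max())
E
python3 -m pendant '[[-0.98,-0.2,0,0,0,0,-1],[-0.98,-0.2,0,0,0,0,-1],[-0.98,-0.2,0,0,0,0,-1],[-0.98,-0.2,0,0,0,0,-1],[-0.98,-0.2,0,0,0,0,-1]]'
python3 -m pendant '[[-0.98,-0.2,0,0,0,0.1,-1],[-0.98,-0.2,0,0,0,0.1,-1],[-0.98,-0.2,0,0,0,0.1,-1],[-0.98,-0.2,0,0,0,0.1,-1],[-0.98,-0.2,0,0,0,0.1,-1],[-0.98,-0.2,0,0,0,0.1,-1]]'
python3 - <<'E'
from h import *
im,d,W,K,T=cloud("wrist"); np.save("/tmp/w2.npy",W); save(im,"w2.png")
w=W.reshape(-1,3)
def rect(zl,zh,n,c0,r):
    m=(w[:,2]>zl)&(w[:,2]<zh)&(np.linalg.norm(w[:,:2]-c0,axis=1)<r); p=w[m]
    (c,s,a)=cv2.minAreaRect((p[:,:2]*1000).astype(np.float32)); print(n,len(p),np.round(c,1),np.round(s,1),round(a,1),"z",p[:,2].mean().round(4))
rect(.08,.092,"block",[.52,-.2525],.03); rect(.05,.06,"rim",[.494,-.21],.17);rect(.1,.12,"bar",[.494,-.21],.17)
for t in ["block_mid","nut1"]: print(t,[(np.round(r["extent"]).astype(int).tolist(),round(r["conf"],2)) for r in look_for(t,"wrist")[:7]])
E
```

```text
rack [526.8 188.6] [ 76.2 176.1] 14.3
x gap mid -14.758640725603117 13.856612238084304 y gap -19.63181623623185 20.844397775425634
ends -38.076648768746814 38.07655052958464 -88.07166217080787 88.07169430293573
time_s: 2.95
position: [0.5078, -0.0156, 0.3006]
tcp_rot: [[-0.237, 0.972, 0.002], [0.972, 0.237, -0.003], [-0.003, 0.001, -1.0]]
force: [0.0, 0.1, -0.1]
opening: 1.0
grasp_force: 0.0
time_s: 3.55
position: [0.5153, -0.2103, 0.3]
tcp_rot: [[0.071, 0.998, -0.0], [0.998, -0.071, 0.001], [0.001, -0.001, -1.0]]
force: [0.1, 0.0, -0.2]
opening: 0.996
grasp_force: 0.0
block 1250 [ 522.5 -251.3] [36.1 23.5] 86.5 z 0.0862
rim 7842 [ 496.8 -208.4] [181.  260.3] 82.0 z 0.0555
bar 13233 [ 496.9 -207.5] [ 92.5 261.4] 82.0 z 0.1084
block_mid [([318, 245, 349, 292], 0.75)]
nut1 [([197, 116, 229, 142], 0.87), ([374, 248, 401, 264], 0.81), ([297, 139, 323, 170], 0.7), ([390, 153, 413, 184], 0.56)]
```

View pics/w2.png

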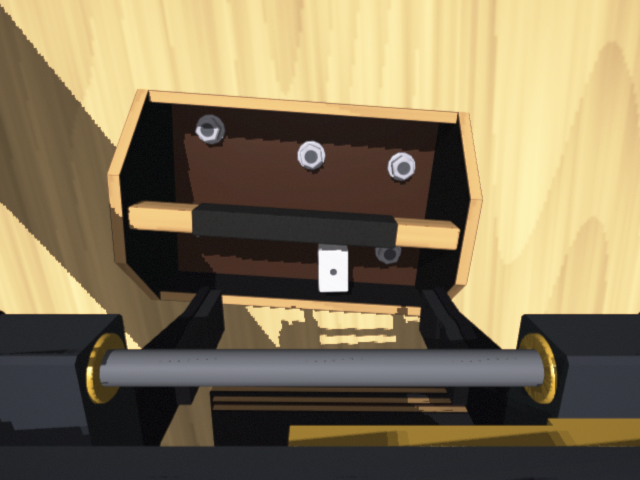

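The block's top is at px (333,268), just right of the bar, with one nut behind it and four others around the floor. I'll descend and grip it across its x.

```bash
python3 - <<'E'
from h import *
go([.5225,-.2513,.123],down(-3.5))
E
```

```text
t 3.7 shift [-0.2136, 0.0522, 0.8852] turn [-0.0003, -0.0003, -0.002] mm 182 deg 0.4
```

```bash
python3 -m pendant '[[-0.214,0.052,0.2,0,0,-0.002,-1],[-0.214,0.052,0.4,0,0,-0.002,-1],[-0.214,0.052,0.6,0,0,-0.002,-1],[-0.214,0.052,0.8,0,0,-0.002,-1],[-0.214,0.052,0.885,0,0,-0.002,-1],[-0.214,0.052,0.885,0,0,-0.002,-1]]'
python3 -m pendant '[[0,0,0,0,0,0,1],[0,0,0,0,0,0,1],[0,0,0,0,0,0,1],[0,0,0,0,0,0,1],[0,0,0,0,0,0,1],[0,0,0,0,0,0,1],[0,0,0,0,0,0,1],[0,0,0,0,0,0,1]]'
```

```text
time_s: 4.3
position: [0.5214, -0.2507, 0.1206]
tcp_rot: [[0.061, 0.998, -0.006], [0.998, -0.061, 0.004], [0.004, -0.006, -1.0]]
force: [0.2, 0.8, 0.3]
opening: 1.0
grasp_force: 0.0
time_s: 5.1
position: [0.5226, -0.2537, 0.1232]
tcp_rot: [[0.064, 0.998, -0.0], [0.998, -0.064, 0.0], [0.0, -0.0, -1.0]]
force: [-0.0, 0.6, 0.3]
opening: 0.355
grasp_force: 0.0
```

```bash
python3 -m pendant '[[0,0,0,0,0,0,1],[0,0,0,0,0,0,1],[0,0,0,0,0,0,1],[0,0,0,0,0,0,1],[0,0,0,0,0,0,1]]'
python3 -m pendant '[[0,0,-0.1,0,0,0,1],[0,0,-0.25,0,0,0,1],[0,0,-0.5,0,0,0,1],[0,0,-0.7,0,0,0,1],[0,0,-0.7,0,0,0,1],[0,0,-0.7,0,0,0,1]]'
python3 - <<'E'
from h import *
im,d,W,K,T=cloud("wrist"); save(im,"w3.png")
w=W.reshape(-1,3); s=readout.read_state(); R=np.array(s["tcp_rot"]); q=(w-s["position"])@R  # tool frame
m=(q[:,2]>.02)&(q[:,2]<.05)&(abs(q[:,1])<.02)&(abs(q[:,0])<.035); p=q[m]
print(m.sum(),p.min(0),p.max(0),np.median(p,0))
if m.sum()>5: print(cv2.minAreaRect((p[:,:2]*1000).astype(np.float32)))
print(s["position"],s["opening"],s["grasp_force"])
print([(r["extent"],r["conf"]) for r in look_for("block_mid","wrist")[:2]])
# top of block pix debug
uv=np.argwhere(m.reshape(480,640)); print(uv.min(0),uv.max(0)) if len(uv) else 0
E
```

```text
time_s: 5.6
position: [0.5226, -0.2537, 0.1231]
tcp_rot: [[0.063, 0.998, -0.0], [0.998, -0.063, 0.0], [0.0, -0.0, -1.0]]
force: [-1.3, 0.3, -1.4]
opening: 0.274
grasp_force: 29.8
time_s: 6.2
position: [0.5227, -0.2536, 0.2639]
tcp_rot: [[0.063, 0.998, 0.001], [0.998, -0.063, -0.001], [-0.001, 0.001, -1.0]]
force: [-1.7, -0.4, -2.1]
opening: 0.277
grasp_force: 29.8
6263 [-0.01171171 -0.01998192  0.02004181] [0.02032507 0.01997952 0.04999695] [0.00970325 0.00082754 0.03540086]
((4.430025100708008, -0.056488037109375), (31.98871612548828, 39.95100784301758), 0.5946650505065918)
[ 0.52189757 -0.25306532  0.26238221] 0.2785138220754398 29.828433942311676
[([290.2, 236.3, 354.3, 350.1], 0.88)]
[282 256] [402 377]
```

View pics/w3.png

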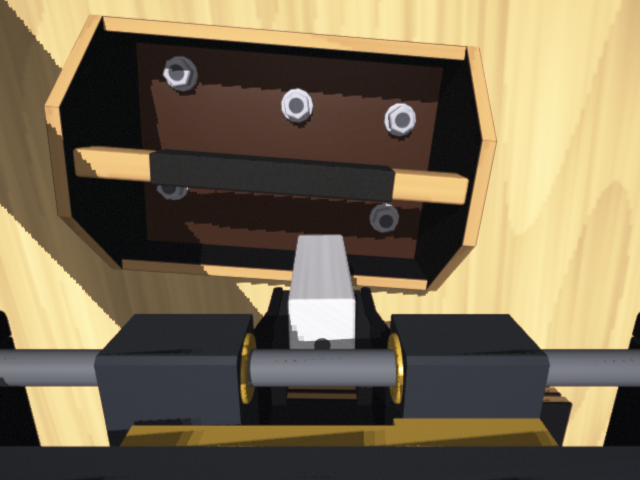

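The block is held between the fingers, with its face at px 290–355 × 236–340. Next I'll measure its pose in the tool frame.

```bash
python3 - <<'E'
from h import *
im,d,W,K,T=cloud("wrist"); s=readout.read_state(); R=np.array(s["tcp_rot"]); q=(W-s["position"])@R
p=q[240:292,303:345].reshape(-1,3); p=p[np.isfinite(p).all(1)]
A=np.c_[p[:,1:],np.ones(len(p))]; c,*_=np.linalg.lstsq(A,p[:,0],rcond=None); print("face x = ay+bz+c",c,"at z=.051:",c@[0,.051,1],"res",np.std(A@c-p[:,0]))
g=q[225:300,280:360].reshape(-1,3); g=g[np.isfinite(g).all(1)&(g[:,2]<.16)&(g[:,0]>.0)]
print("z max",np.percentile(g[:,2],[50,95,99.5]))
for zl,zh in((.07,.09),(.09,.11),(.11,.125)):
    k=g[(g[:,2]>zl)&(g[:,2]<zh)]; print(zl,np.percentile(k[:,1],[1,99]))
t=q[300:340,292:352].reshape(-1,3); t=t[np.isfinite(t).all(1)]; print("top z med",np.median(t[:,2]))
go([.5268,.1886,.25],down(14.3))
E
```

```text
face x = ay+bz+c [-0.05722817 -0.05048103  0.02352579] at z=.051: 0.020951252505436276 res 0.0020967050027687673
z max [0.0641603  0.10747189 0.1143047 ]
0.07 [-0.010723    0.01240698]
0.09 [-0.01090775  0.01219559]
0.11 [-0.0109126   0.01196213]
top z med 0.03631218449083642
t 6.35 shift [2.2044, -0.1137, 0.062] turn [-0.0011, -0.001, -0.0997] mm 442 deg 17.9
```

```bash
python3 -m pendant '[[0.98,-0.05,0,0,0,0,1],[0.98,-0.05,0,0,0,0,1],[0.98,-0.05,0,0,0,0,1],[0.98,-0.05,0,0,0,0,1],[0.98,-0.05,0,0,0,0,1]]'
python3 -m pendant '[[0.98,-0.05,0,0,0,-0.1,1],[0.98,-0.05,0,0,0,-0.1,1],[0.98,-0.05,0,0,0,-0.1,1],[0.98,-0.05,0,0,0,-0.1,1],[0.98,-0.05,0,0,0,-0.1,1],[0.98,-0.05,0,0,0,-0.1,1]]'
python3 - <<'E'
from h import *
go([.5271,.1861,.19],down(14.3))
E
```

```text
time_s: 6.85
position: [0.5227, -0.0516, 0.2611]
tcp_rot: [[0.057, 0.998, -0.007], [0.998, -0.057, 0.004], [0.004, -0.007, -1.0]]
force: [-0.4, -0.5, -2.8]
opening: 0.273
grasp_force: 29.8
time_s: 7.45
position: [0.5269, 0.1393, 0.2617]
tcp_rot: [[-0.251, 0.968, -0.003], [0.968, 0.251, -0.001], [-0.0, -0.003, -1.0]]
force: [0.4, -0.3, -1.7]
opening: 0.271
grasp_force: 29.8
t 7.45 shift [0.2263, 0.0606, 0.3584] turn [-0.001, 0.0001, 0.0012] mm 86 deg 0.3
```

```bash
python3 -m pendant '[[0.226,0.06,0.15,-0.001,0,0.001,1],[0.226,0.06,0.358,-0.001,0,0.001,1],[0.226,0.06,0.358,-0.001,0,0.001,1],[0.226,0.06,0.358,-0.001,0,0.001,1],[0.226,0.06,0.358,-0.001,0,0.001,1]]'
python3 - <<'E'
from h import *
im,d,W,K,T=cloud("wrist"); s=readout.read_state(); R=np.array(s["tcp_rot"]); q=(W-s["position"])@R; print(s["position"],R.round(4).tolist())
save(im[180:380,220:440].repeat(3,0).repeat(3,1),"w4.png")
# block face points: robust plane
m=(abs(q[...,1])<.009)&(q[...,2]>.06)&(q[...,2]<.112)&(q[...,0]>.012)&(q[...,0]<.03); p=q[m]
A=np.c_[p[:,1:],np.ones(len(p))]
for i in range(8):
    c,*_=np.linalg.lstsq(A,p[:,0],rcond=None); r=abs(A@c-p[:,0]); k=r<2*np.median(r)+1e-5; A,p=A[k],p[k]
print(len(p),"face",c,"z.117:",c@[0,.117,1],"z.051",c@[0,.051,1],np.median(r))
for zl,zh in((.07,.085),(.085,.1),(.1,.113)):
    k=q[(q[...,2]>zl)&(q[...,2]<zh)&(q[...,0]>.016)&(q[...,0]<.026)&(abs(q[...,1])<.02)]; print(zl,len(k),np.percentile(k[:,1],[1,99]))
# rack now
p=W[(abs(W[...,2]-.05)<.003)&(np.linalg.norm(W[...,:2]-[.5268,.1886],axis=-1)<.098)]
A=np.radians(14.3);ex=np.array([np.cos(A),np.sin(A)]);ey=np.array([-ex[1],ex[0]]); x=(p[:,:2]-[.5268,.1886])@ex;y=(p[:,:2]-[.5268,.1886])@ey
print("rack x",x.min(),x.max(),"y",y.min(),y.max(),len(p))
E
```

```text
time_s: 7.95
position: [0.5294, 0.1841, 0.1932]
tcp_rot: [[-0.243, 0.97, 0.006], [0.97, 0.243, 0.001], [-0.001, 0.006, -1.0]]
force: [0.5, -0.5, -1.5]
opening: 0.277
grasp_force: 29.8
[0.52956014 0.18433674 0.19368748] [[-0.2431, 0.97, 0.007], [0.97, 0.2431, 0.0011], [-0.0007, 0.007, -1.0]]
868 face [0.00652527 0.00032083 0.01939962] z.117: 0.01943715510780351 z.051 0.01941598044473446 8.524438866971962e-05
0.07 613 [-0.01127967  0.0117526 ]
0.085 495 [-0.01150844  0.01156548]
0.1 354 [-0.01165311  0.01141175]
rack x -0.03827368723219566 0.038053402434023394 y -0.05131594202304811 0.0879875066344933 17329
```

View pics/w4.png

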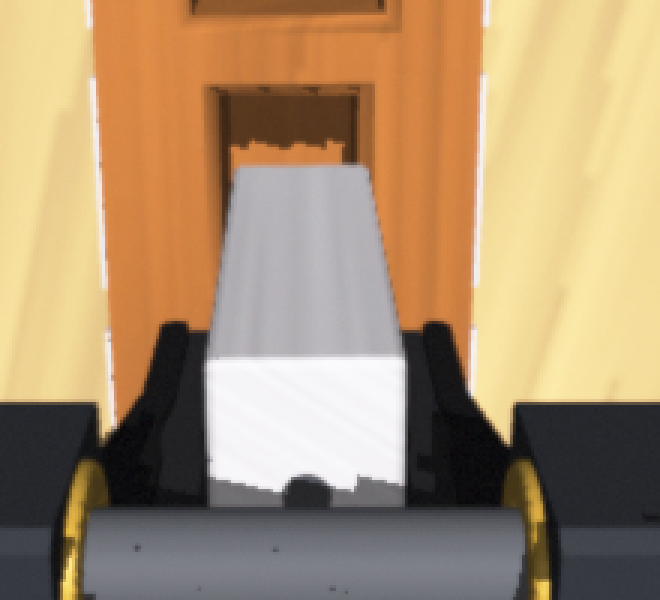

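The block is upright in the grip and slightly off the pocket, which is at px 325–345 in the full frame. I'll let it settle, then align.

```bash
cat > m.py <<'E'
from h import *
im,d,W,K,T=cloud("wrist"); s=readout.read_state(); R=np.array(s["tcp_rot"]); q=(W-s["position"])@R; print(np.round(s["position"],4),R[:,2].round(4))
m=(abs(q[...,1])<.009)&(q[...,2]>.06)&(q[...,2]<.112)&(q[...,0]>.012)&(q[...,0]<.03); p=q[m]
fx=np.median(p[:,0])
k=q[(q[...,2]>.085)&(q[...,2]<.113)&(abs(q[...,0]-fx)<.003)&(abs(q[...,1])<.02)]; y=np.percentile(k[:,1],[1,99])
blk=np.array([fx-.018,y.mean(),.117]); bw=s["position"]+R@blk; print("block in tool",blk.round(4),"width",np.ptp(y),"world",bw.round(4))
p=W[(abs(W[...,2]-.05)<.003)&(np.linalg.norm(W[...,:2]-[.5268,.1886],axis=-1)<.098)][:,:2]
A=np.radians(14.3);ex=np.array([np.cos(A),np.sin(A)]);ey=np.array([-ex[1],ex[0]]); x=(p-[.5268,.1886])@ex;yy=(p-[.5268,.1886])@ey
print("rack x",x.min(),x.max(),"ymax",yy.max())
slot=np.array([.5268,.1886])+ex*(x.min()+x.max())/2+ey*(yy.max()-.088); print("slot",slot)
R2=down(14.3); go(np.r_[slot,.010+.117]-R2@blk+[0,0,-.117],R2)
E
python3 -m pendant '[[0,0,0,0,0,0,1],[0,0,0,0,0,0,1],[0,0,0,0,0,0,1]]'; python3 m.py; python3 m.py
```

```text
time_s: 8.3
position: [0.5283, 0.1854, 0.1927]
tcp_rot: [[-0.245, 0.97, 0.005], [0.97, 0.245, 0.001], [-0.0, 0.005, -1.0]]
force: [0.1, 0.2, -2.3]
opening: 0.277
grasp_force: 29.8
[0.5282 0.1855 0.1924] [ 4.3e-03  9.0e-04 -1.0e+00]
block in tool [0.0015 0.0005 0.117 ] width 0.023136353940596332 world [0.5288 0.1871 0.0754]
rack x -0.038216076967303794 0.03811559071144417 ymax 0.08793179045089988
slot [0.52676816 0.18852149]
t 8.35 shift [0.0093, -0.007, 0.3269] turn [0.0014, 0.0001, -0.0007] mm 65 deg 0.3
[0.5281 0.1855 0.1922] [ 3.9e-03  9.0e-04 -1.0e+00]
block in tool [0.0015 0.0004 0.117 ] width 0.02318668848175806 world [0.5286 0.1872 0.0752]
rack x -0.0382062192993157 0.03813302165974061 ymax 0.0880494754052107
slot [0.52675231 0.1886389 ]
t 8.4 shift [0.0093, -0.006, 0.3258] turn [0.0013, 0.0, -0.0007] mm 65 deg 0.3
```

```bash
python3 -m pendant '[[0.005,0,0.08,0,0,0,1],[0.005,0,0.08,0,0,0,1],[0.005,0,0.08,0,0,0,1],[0.005,0,0.08,0,0,0,1],[0.005,0,0.08,0,0,0,1],[0.005,0,0.08,0,0,0,1],[0.005,0,0.08,0,0,0,1],[0.005,0,0.08,0,0,0,1]]'; python3 m.py
```

```text
time_s: 9.2
position: [0.5279, 0.1865, 0.1758]
tcp_rot: [[-0.245, 0.97, 0.003], [0.97, 0.245, 0.001], [-0.0, 0.003, -1.0]]
force: [0.8, -0.0, -1.0]
opening: 0.274
grasp_force: 29.8
[0.5278 0.1865 0.1758] [ 3.2e-03  8.0e-04 -1.0e+00]
block in tool [0.0016 0.0003 0.117 ] width 0.023116013573956196 world [0.5281 0.1882 0.0588]
rack x -0.03829527842634083 0.038104530520482814 ymax 0.08808282162453812
slot [0.52668712 0.1886567 ]
t 9.25 shift [0.0038, -0.0053, 0.2438] turn [0.0011, 0.0, -0.0007] mm 49 deg 0.2
```

```bash
python3 -m pendant '[[0.003,-0.005,0,0.001,0,0,1],[0.003,-0.005,0,0.001,0,0,1],[0.003,-0.005,0,0.001,0,0,1],[0.003,-0.005,0.03,0.001,0,0,1],[0.003,-0.005,0.06,0.001,0,0,1],[0.003,-0.005,0.09,0.001,0,0,1],[0.003,-0.005,0.11,0.001,0,0,1],[0.003,-0.005,0.11,0.001,0,0,1]]'; python3 m.py
```

```text
time_s: 10.05
position: [0.5263, 0.1868, 0.1527]
tcp_rot: [[-0.245, 0.97, -0.002], [0.97, 0.245, -0.0], [0.0, -0.002, -1.0]]
force: [-0.6, -1.1, -1.8]
opening: 0.274
grasp_force: 29.8
[0.5265 0.1868 0.1531] [-1.1e-03 -1.0e-04 -1.0e+00]
block in tool [0.0017 0.     0.117 ] width 0.03881197733638464 world [0.526  0.1885 0.0361]
rack x -0.03829362933494754 0.03814868364058575 ymax 0.08796101585647903
slot [0.5267394  0.18854432]
t 10.1 shift [-0.0005, 0.0033, 0.1304] turn [-0.0004, -0.0, -0.0007] mm 26 deg 0.1
```

Entered freely with low force; going down on.

```bash
python3 -m pendant '[[0,0.001,0.03,0,0,0,1],[0,0.001,0.06,0,0,0,1],[0,0.001,0.09,0,0,0,1],[0,0.001,0.11,0,0,0,1],[0,0.001,0.125,0,0,0,1],[0,0.001,0.13,0,0,0,1],[0,0.001,0.13,0,0,0,1],[0,0.001,0.13,0,0,0,1]]'; python3 m.py
```

```text
time_s: 10.9
position: [0.5271, 0.187, 0.1278]
tcp_rot: [[-0.245, 0.97, 0.0], [0.97, 0.245, 0.0], [-0.0, 0.0, -1.0]]
force: [0.0, -0.0, -1.1]
opening: 0.271
grasp_force: 29.8
[0.5271 0.187  0.1279] [ 6.e-04  1.e-04 -1.e+00]
block in tool [ 1.80e-03 -1.00e-04  1.17e-01] width 0.02809355767994589 world [0.5266 0.1887 0.0109]
rack x -0.038341524274134536 0.03815843198167015 ymax 0.08812235157369538
slot [0.52668107 0.18869595]
t 10.95 shift [-0.0002, 0.0007, 0.0043] turn [0.0002, 0.0, -0.0006] mm 1 deg 0.1
```

```bash
python3 -m pendant '[[0,0,0.004,0,0,0,1],[0,0,0.004,0,0,0,1],[0,0,0.004,0,0,0,0.2],[0,0,0.004,0,0,0,0.2],[0,0,0.004,0,0,0,0.2],[0,0,0.004,0,0,0,0.2],[0,0,0.004,0,0,0,0.2],[0,0,0.004,0,0,0,0.2]]'
python3 -m pendant '[[0,0,-0.1,0,0,0,-1],[0,0,-0.25,0,0,0,-1],[0,0,-0.5,0,0,0,-1],[0,0,-0.75,0,0,0,-1],[0,0,-0.95,0,0,0,-1],[0,0,-0.95,0,0,0,-1]]'
python3 - <<'E'
from h import *
im,d,W,K,T=cloud("wrist"); save(im[80:440,130:500],"w5.png")
p=W[(W[...,2]>.08)&(W[...,2]<.1)&(np.linalg.norm(W[...,:2]-[.5268,.1886],axis=-1)<.03)]
print(len(p),cv2.minAreaRect((p[:,:2]*1000).astype(np.float32)),np.percentile(p[:,2],[5,50,95]))
go([.4969,-.2079,.30],down(82)); go([.4969,-.2079,.30],down(-98))
E
```

```text
time_s: 11.75
position: [0.5269, 0.1869, 0.1268]
tcp_rot: [[-0.245, 0.97, -0.0], [0.97, 0.245, -0.0], [0.0, -0.0, -1.0]]
force: [-0.3, 0.8, -0.4]
opening: 0.401
grasp_force: 0.0
time_s: 12.35
position: [0.5299, 0.1875, 0.3234]
tcp_rot: [[-0.245, 0.969, 0.014], [0.969, 0.245, 0.002], [-0.001, 0.014, -1.0]]
force: [1.0, -0.7, 0.7]
opening: 0.858
grasp_force: 0.0
1281 ((526.9985961914062, 188.6451416015625), (23.82347297668457, 36.4036865234375), 15.476720809936523) [0.08838219 0.0903164  0.09156265]
t 12.4 shift [-1.8767, -0.6373, 0.0977] turn [0.002, 0.0017, -0.3767] mm 397 deg 67.8
t 12.4 shift [-1.8767, -0.6373, 0.0977] turn [0.0019, -0.0022, 0.6233] mm 397 deg 112.2
```

View pics/w5.png

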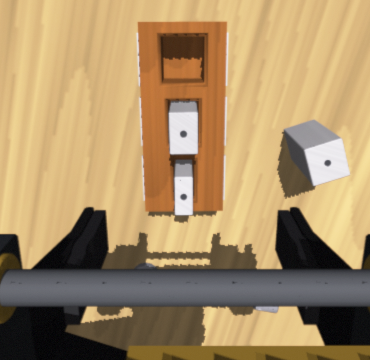

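The block is seated at px (183,125) in the crop, its top at z = 0.090, centred to 0.3 mm. Next, the tote.

```bash
python3 -m pendant '[[-0.95,-0.32,0.1,0,0,0.33,-1],[-0.95,-0.32,0.1,0,0,0.33,-1],[-0.95,-0.32,0.1,0,0,0.33,-1],[-0.95,-0.32,0.1,0,0,0.33,-1],[-0.95,-0.32,0.1,0,0,0.33,-1],[-0.95,-0.32,0.1,0,0,0.33,-1],[-0.95,-0.32,0.1,0,0,0.33,-1],[-0.95,-0.32,0.1,0,0,0.33,-1]]'
python3 - <<'E'
from h import *
go([.4969,-.2079,.30],down(-98))
E
```

```text
time_s: 13.2
position: [0.5104, -0.013, 0.2951]
tcp_rot: [[0.71, 0.704, -0.004], [0.704, -0.71, 0.001], [-0.002, -0.003, -1.0]]
force: [-0.1, -0.2, 0.1]
opening: 1.003
grasp_force: 0.0
t 13.2 shift [-0.7339, 0.6443, -0.0253] turn [-0.0007, 0.0011, 0.2931] mm 195 deg 52.8
```

```bash
python3 -m pendant '[[-0.734,0.644,-0.02,0,0,0.293,-1],[-0.734,0.644,-0.02,0,0,0.293,-1],[-0.734,0.644,-0.02,0,0,0.293,-1],[-0.734,0.644,-0.02,0,0,0.293,-1],[-0.734,0.644,-0.02,0,0,0.293,-1],[-0.734,0.644,-0.02,0,0,0.293,-1],[-0.734,0.644,-0.02,0,0,0.293,-1],[-0.734,0.644,-0.02,0,0,0.293,-1]]'
python3 -m pendant '[[0,0,0,0,0,0,-1],[0,0,0,0,0,0,-1],[0,0,0,0,0,0,-1]]'
python3 - <<'E'
from h import *
im,d,W,K,T=cloud("wrist"); w=W.reshape(-1,3)
def rect(zl,zh,n,lo=0):
    m=(w[:,2]>zl)&(w[:,2]<zh)&(np.linalg.norm(w[:,:2]-[.4969,-.2079],axis=1)<.17); p=w[m]
    (c,s,a)=cv2.minAreaRect((p[:,:2]*1000).astype(np.float32)); print(n,len(p),np.round(c,1),np.round(s,1),round(a,1),"z",p[:,2].mean().round(4))
rect(.05,.06,"rim");rect(.1,.112,"bar")
a=np.radians(-8);ex=np.array([np.cos(a),np.sin(a)]);ey=np.array([-ex[1],ex[0]])
q=w[:,:2]-[.4969,-.2079]; x=q@ex;y=q@ey; m=(abs(w[:,2]-.108)<.004)&(abs(y)<.03)
for l,h in((-.07,-.04),(-.04,-.01),(-.01,.02),(.02,.05),(.05,.07)):
    k=m&(x>l)&(x<h); print(l,k.sum(),np.percentile(y[k],[1,99]) if k.sum()>5 else "")
s=readout.read_state();print(s["position"],s["joint_positions"])
go([.4969,-.2079,.145],down(-98))
E
```

```text
time_s: 14.0
position: [0.4976, -0.2073, 0.3]
tcp_rot: [[0.991, -0.134, -0.002], [-0.134, -0.991, 0.001], [-0.002, -0.001, -1.0]]
force: [-0.1, -0.9, -0.2]
opening: 1.001
grasp_force: 0.0
time_s: 14.3
position: [0.498, -0.2074, 0.3008]
tcp_rot: [[0.991, -0.137, -0.0], [-0.137, -0.991, -0.0], [-0.0, 0.0, -1.0]]
force: [-0.3, -0.1, -0.1]
opening: 0.997
grasp_force: 0.0
rim 7972 [ 497.2 -208. ] [180.8 258.7] 82.1 z 0.0555
bar 8540 [ 498.1 -214.7] [ 95. 260.] 85.1 z 0.1077
-0.07 915 [-0.00986859  0.00961769]
-0.04 984 [-0.0100704   0.00938271]
-0.01 1082 [-0.00991323  0.00977005]
0.02 1192 [-0.00961572  0.00967021]
0.05 860 [-0.00989867  0.00944527]
[ 0.49803084 -0.20747411  0.30088094] [-3.44882411e+01  2.30282389e+01  9.38194011e+01 -1.47918562e-03
  6.31494601e+01  6.33922202e+01]
t 14.35 shift [-0.0053, 0.0029, 0.7794] turn [0.0, -0.0, 0.0007] mm 156 deg 0.1
```

```bash
python3 -m pendant '[[-0.005,0.002,0.2,0,0,0,-1],[-0.005,0.002,0.4,0,0,0,-1],[-0.005,0.002,0.55,0,0,0,-1],[-0.005,0.002,0.7,0,0,0,-1],[-0.005,0.002,0.78,0,0,0,-1],[-0.005,0.002,0.78,0,0,0,-1],[-0.005,0.002,0.78,0,0,0,-1]]'
python3 -m pendant '[[0,0,0,0,0,0,1],[0,0,0,0,0,0,1],[0,0,0,0,0,0,1],[0,0,0,0,0,0,1],[0,0,0,0,0,0,1],[0,0,0,0,0,0,1],[0,0,0,0,0,0,1],[0,0,0,0,0,0,1]]'
python3 -m pendant '[[0,0,0,0,0,0,1],[0,0,0,0,0,0,1],[0,0,0,0,0,0,1],[0,0,0,0,0,0,1],[0,0,0,0,0,0,1],[0,0,0,0,0,0,1]]'
```

```text
time_s: 15.05
position: [0.4972, -0.2082, 0.145]
tcp_rot: [[0.99, -0.138, 0.0], [-0.138, -0.99, -0.0], [0.0, 0.0, -1.0]]
force: [-0.0, 0.8, 0.2]
opening: 0.997
grasp_force: 0.0
time_s: 15.85
position: [0.4969, -0.208, 0.1448]
tcp_rot: [[0.99, -0.138, -0.0], [-0.138, -0.99, 0.0], [-0.0, -0.0, -1.0]]
force: [0.7, 0.1, 0.3]
opening: 0.353
grasp_force: 0.0
time_s: 16.45
position: [0.4969, -0.2079, 0.1448]
tcp_rot: [[0.99, -0.139, -0.0], [-0.139, -0.99, 0.0], [-0.0, -0.0, -1.0]]
force: [1.6, 1.3, -0.5]
opening: 0.227
grasp_force: 30.0
```

Gripped (20 mm). Lifting gently.

```bash
python3 -m pendant '[[0,0,-0.05,0,0,0,1],[0,0,-0.15,0,0,0,1],[0,0,-0.3,0,0,0,1],[0,0,-0.45,0,0,0,1],[0,0,-0.6,0,0,0,1],[0,0,-0.75,0,0,0,1],[0,0,-0.9,0,0,0,1],[0,0,-1,0,0,0,1]]'
python3 -m pendant '[[0,0,-0.15,0,0,0,1],[0,0,-0.3,0,0,0,1],[0,0,-0.45,0,0,0,1],[0,0,-0.5,0,0,0,1],[0,0,-0.5,0,0,0,1]]'
python3 - <<'E'
from h import *
s=readout.read_state();print(s["position"],s["joint_positions"],s["force"],s["grasp_force"])
R0=np.array(s["tcp_rot"]); 
# tool frame: x=tote x, y=-tote y, z=-tote z.  target: yaw +20deg, then tilt so tote (-1,1) corner goes down
for tilt in (25,47):
  for yaw in (20,):
    psi=np.radians(-8+yaw); tx=np.array([np.cos(psi),np.sin(psi),0]); ty=np.array([-tx[1],tx[0],0])
    dirn=(-tx+ty)/2**.5; ax=np.cross(dirn,[0,0,-1]); ax/=np.linalg.norm(ax)
    R=Ro.from_rotvec(ax*np.radians(tilt)).as_matrix()@Ro.from_rotvec([0,0,np.radians(yaw)]).as_matrix()@R0
    corner=R@np.diag([1,-1,-1])@np.array([-.121,.081,0]); print(tilt,"corner dz",corner)
    go(np.array([.45,-.16,.40]),R)
E
```

```text
time_s: 17.25
position: [0.4964, -0.2079, 0.3465]
tcp_rot: [[0.99, -0.138, 0.0], [-0.138, -0.99, -0.001], [0.0, 0.001, -1.0]]
force: [0.7, -0.8, -7.6]
opening: 0.224
grasp_force: 30.0
time_s: 17.75
position: [0.4967, -0.2081, 0.4456]
tcp_rot: [[0.99, -0.139, 0.001], [-0.139, -0.99, -0.001], [0.002, 0.001, -1.0]]
force: [1.2, -0.6, -7.4]
opening: 0.231
grasp_force: 30.0
[ 0.49673065 -0.20807274  0.44558188] [-3.46142255e+01  1.49480430e+01  8.20478263e+01 -1.86121117e-02
  8.28959353e+01  6.33515559e+01] [ 1.18387174 -0.5700407  -7.36665168] 30.000100303441286
25 corner dz [-0.12390998  0.0466345  -0.06060974]
t 17.75 shift [-0.2651, -0.2059, 0.2273] turn [-0.08, 0.1144, -0.1093] mm 81 deg 31.9
47 corner dz [-0.0969708   0.02913999 -0.10463998]
t 17.75 shift [-0.2651, -0.2059, 0.2273] turn [-0.1505, 0.215, -0.1048] mm 81 deg 50.9
```

```bash
python3 -m pendant '[[-0.03,-0.02,0,-0.01,0.015,-0.015,1],[-0.06,-0.04,0,-0.02,0.03,-0.03,1],[-0.1,-0.07,0,-0.03,0.045,-0.045,1],[-0.13,-0.1,0,-0.04,0.06,-0.06,1],[-0.16,-0.12,0,-0.05,0.075,-0.075,1],[-0.2,-0.15,0,-0.06,0.09,-0.09,1],[-0.23,-0.18,0,-0.07,0.105,-0.1,1],[-0.26,-0.2,0,-0.08,0.114,-0.109,1]]'
cat > f.py <<'E'
from h import *
import sys
s=readout.read_state(); R=np.array(s["tcp_rot"]); tz=-R[:,2]; print(np.round(s["position"],3),np.round(s["joint_positions"],1),"tilt",np.degrees(np.arccos(tz[2])).round(1),"x-slope",np.degrees(np.arcsin(R[2,0])).round(1),"y-slope",np.degrees(np.arcsin(R[2,1])).round(1),s["grasp_force"])
for tilt in (47,):
    tx=R[:,0].copy(); tx[2]=0; 
    psi=np.radians(12); tx=np.array([np.cos(psi),np.sin(psi),0]); ty=np.array([-tx[1],tx[0],0])
    dirn=(-tx+ty)/2**.5; ax=np.cross(dirn,[0,0,-1])
    Rt=Ro.from_rotvec(ax*np.radians(tilt)).as_matrix()@np.stack([tx,-ty,[0,0,-1]],1)
    go(np.array([.44,-.16,.42]),Rt)
E
python3 f.py
```

```text
time_s: 18.55
position: [0.4481, -0.1593, 0.4408]
tcp_rot: [[0.925, 0.156, 0.347], [0.243, -0.943, -0.226], [0.292, 0.293, -0.91]]
force: [-0.4, 0.1, -7.5]
opening: 0.227
grasp_force: 30.0
[ 0.448 -0.159  0.441] [-33.1   1.3 102.9   0.   51.4  44.9] tilt 24.4 x-slope 17.0 y-slope 17.0 30.00294277444482
t 18.55 shift [-0.0686, -0.0337, 0.0816] turn [-0.0886, 0.0887, 0.0003] mm 22 deg 22.6
```

```bash
python3 -m pendant '[[0,0,0,-0.015,0.015,0,1],[0,0,0,-0.03,0.03,0,1],[0,0,0,-0.045,0.045,0,1],[0,0,0,-0.06,0.06,0,1],[0,0,0,-0.075,0.075,0,1],[0,0,0,-0.089,0.089,0,1],[0,0,0,-0.089,0.089,0,1],[0,0,0,-0.089,0.089,0,1]]'
python3 -m pendant '[[0,0,0,0,0,0,1],[0,0,0,0,0,0,1],[0,0,0,0,0,0,1],[0,0,0,0,0,0,1],[0,0,0,0,0,0,1]]' >/dev/null
cat > nut.py <<'E'
from h import *
import sys
im,d,W,K,T=cloud("wrist"); save(im,sys.argv[1])
s=readout.read_state(); R=np.array(s["tcp_rot"]); q=((W-s["position"])@R-[0,0,.145])*[1,-1,-1]*1000  # tote frame mm
for r in look_for("nut1","wrist")[:8]:
    e=np.round(r["extent"]).astype(int); p=q[e[1]:e[3],e[0]:e[2]].reshape(-1,3); print(e.tolist(),round(r["conf"],2),np.nanmedian(p,0).round())
m=(abs(q[...,0])<70)&(abs(q[...,1])<8)&(q[...,2]>95)&(q[...,2]<118); p=q[m]
if len(p)>20: print("bar top slope dz/dx",np.polyfit(p[:,0],p[:,2],1))
f=(abs(q[...,0])<100)&(abs(q[...,1])<75)&(abs(q[...,2]-6)<12);p=q[f]
A=np.c_[p[:,:2],np.ones(len(p))]; print("floor plane",np.linalg.lstsq(A,p[:,2],rcond=None)[0],len(p))
E
python3 nut.py t1.png; python3 f.py
```

```text
time_s: 19.35
position: [0.4493, -0.1602, 0.4416]
tcp_rot: [[0.789, 0.019, 0.614], [0.33, -0.855, -0.399], [0.517, 0.518, -0.681]]
force: [-0.3, -0.2, -6.7]
opening: 0.228
grasp_force: 30.0
[189, 287, 233, 316] 0.97 [-24.  64.  11.]
bar top slope dz/dx [-1.11839560e-02  1.07467418e+02]
floor plane [-1.39680271e-02  4.15003548e-03  5.66319612e+00] 46088
[ 0.451 -0.161  0.445] [-3.310e+01 -2.400e+00  1.153e+02  1.000e-01  1.950e+01  4.480e+01] tilt 47.6 x-slope 31.5 y-slope 31.5 30.012167561799288
t 19.95 shift [-0.1059, -0.071, 0.0475] turn [0.0024, -0.0022, -0.0001] mm 27 deg 0.6
```

View pics/t1.png

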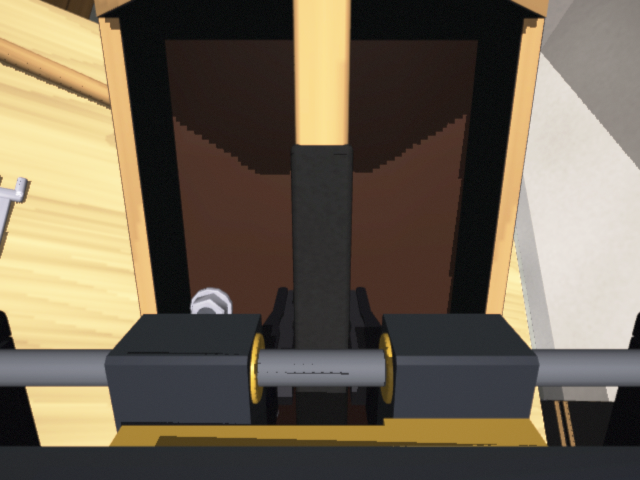

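One nut shows at px (211,302), at tote (-24,64): along the left wall, not yet gathered. I'll turn about the tool's z to steepen towards the near wall, then check with the top camera too.

```bash
python3 -m pendant '[[0,0,0,0,0,0.02,1],[0,0,0,0,0,0.04,1],[0,0,0,0,0,0.06,1],[0,0,0,0,0,0.08,1],[0,0,0,0,0,0.1,1],[0,0,0,0,0,0.1,1],[0,0,0,0,0,0.1,1],[0,0,0,0,0,0.1,1]]'
python3 nut.py t2.png; python3 f.py
python3 - <<'E'
from h import *
s=readout.read_state(); R=np.array(s["tcp_rot"])
for c in("top","side"):
    im,d,W,K,T=cloud(c); save(im,c+"2.png"); q=((W-s["position"])@R-[0,0,.145])*[1,-1,-1]*1000
    for r in look_for("nut1",c)[:7]:
        e=np.round(r["extent"]).astype(int); print(c,e.tolist(),round(r["conf"],2),np.nanmedian(q[e[1]:e[3],e[0]:e[2]].reshape(-1,3),0).round())
    pc=np.linalg.inv(T)@np.r_[s["position"]+R@np.array([-.121,-.081,.139]),1]; print("corner px",(K@pc[:3]/pc[2])[:2])
E
```

```text
time_s: 20.75
position: [0.451, -0.1612, 0.4449]
tcp_rot: [[0.751, -0.228, 0.619], [0.054, -0.914, -0.403], [0.658, 0.336, -0.674]]
force: [0.1, -0.1, -7.5]
opening: 0.228
grasp_force: 30.0
[188, 286, 235, 315] 0.78 [-24.  65.  10.]
bar top slope dz/dx [-1.36055842e-02  1.07533088e+02]
floor plane [-1.60581919e-02  2.75103811e-03  5.71089791e+00] 45885
[ 0.451 -0.161  0.445] [-3.310e+01 -2.400e+00  1.153e+02  1.000e-01  1.940e+01  6.280e+01] tilt 47.6 x-slope 41.1 y-slope 19.6 30.002101426944137
t 20.85 shift [-0.1225, -0.0347, 0.0475] turn [0.0021, -0.0026, -0.0999] mm 27 deg 18.0
top [388, 211, 394, 223] 0.64 [-25.  61.  13.]
top [221, 217, 288, 256] 0.3 [-189.  462.  -38.]
corner px [384.01354343 247.80125095]
side [337, 197, 351, 212] 0.62 [-53.  62.  19.]
corner px [322.49005092 226.21013352]
```

```bash
python3 -m pendant '[[0,0,0,0,0,0.045,1],[0,0,0,0,0,0.09,1],[0,0,0,0,0,0.135,1],[0,0,0,0,0,0.18,1],[0,0,0,0,0,0.22,1],[0,0,0,0,0,0.22,1],[0,0,0,0,0,0.18,1],[0,0,0,0,0,0.135,1]]' 
python3 -m pendant '[[0,0,0,0,0,-0.045,1],[0,0,0,0,0,-0.09,1],[0,0,0,0,0,-0.135,1],[0,0,0,0,0,-0.18,1],[0,0,0,0,0,-0.21,1],[0,0,0,0,0,-0.21,1],[0,0,0,0,0,-0.21,1],[0,0,0,0,0,-0.21,1]]' 
cat > n2.py <<'E'
from h import *
import sys
s=readout.read_state(); R=np.array(s["tcp_rot"]); print("slopes",np.degrees(np.arcsin(R[2,:2])).round(1),s["time_s"])
for c in("wrist","top","side"):
    im,d,W,K,T=cloud(c); save(im,c+sys.argv[1]+".png"); q=((W-s["position"])@R-[0,0,.145])*[1,-1,-1]*1000
    for r in look_for("nut1",c)[:7]:
        e=np.round(r["extent"]).astype(int); m=np.nanmedian(q[e[1]:e[3],e[0]:e[2]].reshape(-1,3),0).round()
        if abs(m).max()<140: print(c,e.tolist(),round(r["conf"],2),m)
    # points inside the tote standing 8..16 mm above floor
    k=(q[...,2]>11)&(q[...,2]<22)&(abs(q[...,0])<118)&(abs(q[...,1])<78); p=q[k]
    if c!="wrist" and len(p): h=np.histogram2d(p[:,0],p[:,1],bins=[np.arange(-121,122,20),np.arange(-81,82,20)])[0].astype(int); print(c,"rows x- to x+, cols y- to y+\n",h)
E
python3 n2.py 3
```

```text
time_s: 21.85
position: [0.451, -0.1613, 0.4448]
tcp_rot: [[0.595, -0.512, 0.619], [-0.319, -0.858, -0.403], [0.737, 0.042, -0.674]]
force: [0.4, 0.5, -6.7]
opening: 0.226
grasp_force: 30.0
time_s: 22.65
position: [0.451, -0.1612, 0.4448]
tcp_rot: [[0.784, -0.048, 0.619], [0.265, -0.876, -0.403], [0.562, 0.479, -0.674]]
force: [0.7, 0.9, -6.5]
opening: 0.222
grasp_force: 30.0
slopes [34.2 28.6] 22.65
wrist [276, 406, 296, 425] 0.79 [-106.   22.   15.]
wrist [198, 309, 229, 316] 0.58 [-33.  62.  10.]
top [392, 225, 396, 230] 0.56 [-37.  64.  18.]
top rows x- to x+, cols y- to y+
 [[ 2  5  1  0  0  0  0  0]
 [ 0  2  2  0  1  0  0  0]
 [ 2  5  1  0  3  0  0  0]
 [ 0  4  0  0  1  0  0  5]
 [ 0  4  0  1  0  0  4 27]
 [ 0  1  1  1  0  0  0  6]
 [ 0  0  3  1  2  0  0  5]
 [ 0  2  2  2  0  0  1  3]
 [ 0  0  1  1  0  0  1  7]
 [ 0  1  1  1  1  0  0  3]
 [ 0  0  0  0  0  0  0  0]
 [ 0  0  0  0  0  0  0  0]]
side [316, 229, 325, 233] 0.57 [-111.   59.   20.]
side [322, 222, 334, 230] 0.38 [-98.  44.  20.]
side rows x- to x+, cols y- to y+
 [[ 0  0  0  0  0 10 22 26]
 [ 0  0  0  0  0  0 44  1]
 [ 0  0  0  0  0  0 40  3]
 [ 0  0  0  0  0  0 23 43]
 [ 0  0  0  0  0  0  1  9]
 [ 0  0  0  0  0  0  0  1]
 [ 0  0  0  0  0  0  0  2]
 [ 0  0  0  0  0  0  0  0]
 [ 0  0  0  0  0  0  0  0]
 [ 0  0  0  0  0  0  0  1]
 [ 0  0  0  0  0  0  0  0]
 [ 0  0  0  0  0  5 17 14]]
```

```bash
python3 n2.py 4 | grep -v '\[\|\]\]' ; python3 - <<'E'
import cv2
im=cv2.imread("pics/side4.png")[150:290,260:450]; cv2.imwrite("pics/side4c.png",cv2.resize(im,None,fx=4,fy=4,interpolation=cv2.INTER_CUBIC))
E
```

```text
top rows x- to x+, cols y- to y+
side rows x- to x+, cols y- to y+
```

View pics/side4c.png

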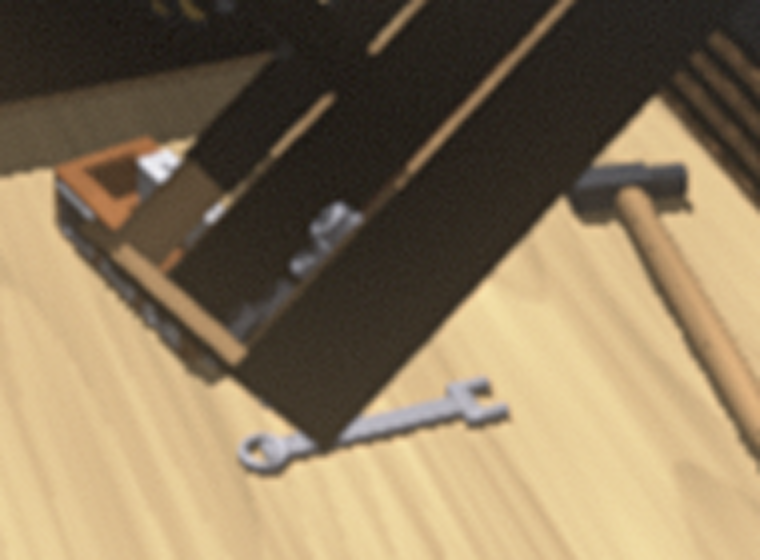

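Still a column along the left wall (crop px 240–340 × 210–330), with one nut at the near wall. I'll shake again, swinging further to the right, so the column collapses into the corner.

```bash
python3 -m pendant '[[0,0,0,0,0,0.05,1],[0,0,0,0,0,0.1,1],[0,0,0,0,0,0.15,1],[0,0,0,0,0,0.2,1],[0,0,0,0,0,0.25,1],[0,0,0,0,0,0.3,1],[0,0,0,0,0,0.34,1],[0,0,0,0,0,0.34,1]]' >/dev/null
python3 -m pendant '[[0,0,0,0,0,0,1],[0,0,0,0,0,-0.05,1],[0,0,0,0,0,-0.1,1],[0,0,0,0,0,-0.15,1],[0,0,0,0,0,-0.2,1],[0,0,0,0,0,-0.25,1],[0,0,0,0,0,-0.3,1],[0,0,0,0,0,-0.34,1]]' >/dev/null
python3 -m pendant '[[0,0,0,0,0,0,1],[0,0,0,0,0,0,1],[0,0,0,0,0,0,1],[0,0,0,0,0,0,1],[0,0,0,0,0,0,1]]'
python3 n2.py 5 
```

```text
time_s: 25.35
position: [0.451, -0.1612, 0.4448]
tcp_rot: [[0.783, -0.062, 0.619], [0.249, -0.881, -0.403], [0.57, 0.469, -0.674]]
force: [-0.4, -0.1, -6.5]
opening: 0.226
grasp_force: 30.0
slopes [34.8 28. ] 25.35
wrist [278, 400, 296, 427] 0.88 [-103.   20.   20.]
wrist [355, 406, 367, 426] 0.52 [-108.  -27.   12.]
top [443, 247, 446, 258] 0.6 [-105.  -43.   18.]
top rows x- to x+, cols y- to y+
 [[ 1 29  3  0  7  0  0  0]
 [ 2  5  2  0  3  0  0  0]
 [ 1  4  2  0  2  0  0  0]
 [ 1  3  2  1  0  0  0  1]
 [ 0  2  3  2  1  0  0  7]
 [ 1  1  0  0  2  0  3  9]
 [ 0  2  3  1  0  0  0  2]
 [ 1  0  0  0  0  0  0  0]
 [ 0  1  1  1  0  0  0  1]
 [ 0  0  1  0  0  0  0  1]
 [ 0  1  0  0  0  0  0  0]
 [ 0  0  0  0  0  0  0  0]]
side [318, 229, 324, 235] 0.46 [-113.   44.   21.]
side rows x- to x+, cols y- to y+
 [[ 0  0  0  0  0 11 18 30]
 [ 0  0  0  0  0  0  0  5]
 [ 0  0  0  0  0  0  0  3]
 [ 0  0  0  0  0  0  0  1]
 [ 0  0  0  0  0  0  0  2]
 [ 0  0  0  0  0  0  0  2]
 [ 0  0  0  0  0  0  0  0]
 [ 0  0  0  0  0  0  0  2]
 [ 0  0  0  0  0  0  0  3]
 [ 0  0  0  0  0  0  0  3]
 [ 0  0  0  0  0  0  0  2]
 [ 0  0  0  0  0  6 13 15]]
```

Now all five queue along the near wall. I'll do the mirrored shake, milder, to fold that queue into the corner.

```bash
python3 -m pendant '[[0,0,0,0,0,-0.05,1],[0,0,0,0,0,-0.1,1],[0,0,0,0,0,-0.15,1],[0,0,0,0,0,-0.2,1],[0,0,0,0,0,-0.25,1],[0,0,0,0,0,-0.3,1],[0,0,0,0,0,-0.35,1],[0,0,0,0,0,-0.375,1]]' >/dev/null
python3 -m pendant '[[0,0,0,0,0,0.05,1],[0,0,0,0,0,0.1,1],[0,0,0,0,0,0.15,1],[0,0,0,0,0,0.2,1],[0,0,0,0,0,0.25,1],[0,0,0,0,0,0.3,1],[0,0,0,0,0,0.35,1],[0,0,0,0,0,0.365,1]]' >/dev/null
python3 -m pendant '[[0,0,0,0,0,0,1],[0,0,0,0,0,0,1],[0,0,0,0,0,0,1],[0,0,0,0,0,0,1],[0,0,0,0,0,0,1]]'
python3 n2.py 6 
```

```text
time_s: 27.75
position: [0.451, -0.1612, 0.4448]
tcp_rot: [[0.785, -0.036, 0.619], [0.277, -0.872, -0.403], [0.555, 0.487, -0.674]]
force: [0.2, -0.4, -7.3]
opening: 0.225
grasp_force: 30.0
slopes [33.7 29.2] 27.75
wrist [278, 402, 298, 426] 0.93 [-103.   20.   20.]
top rows x- to x+, cols y- to y+
 [[0 1 1 0 8 0 0 0]
 [1 2 1 0 3 0 0 0]
 [0 2 0 0 1 0 0 0]
 [0 3 0 2 1 0 0 1]
 [1 1 0 3 2 1 1 4]
 [1 0 2 1 2 0 0 5]
 [0 0 3 4 2 0 1 3]
 [0 1 0 0 1 0 0 2]
 [0 0 1 2 3 0 0 5]
 [1 2 1 2 0 0 0 1]
 [0 0 0 0 0 0 0 0]
 [0 0 0 0 0 0 0 0]]
side [325, 219, 332, 230] 0.5 [-91.  60.  20.]
side rows x- to x+, cols y- to y+
 [[ 0  0  0  0  0 15 15 31]
 [ 0  0  0  0  0 15 16 34]
 [ 0  0  0  0  0  4  5  8]
 [ 0  0  0  0  0  0  0  0]
 [ 0  0  0  0  0  0  0  1]
 [ 0  0  0  0  0  0  0  1]
 [ 0  0  0  0  0  0  0  1]
 [ 0  0  0  0  0  0  0  0]
 [ 0  0  0  0  0  0  0  1]
 [ 0  0  0  0  0  0  0  1]
 [ 0  0  0  0  0  0  0  1]
 [ 0  0  0  0  1  7 15 14]]
```

```bash
python3 - <<'E'
import cv2,numpy as np
a=cv2.imread("pics/side6.png")[190:260,295:395]; b=cv2.imread("pics/wrist6.png")[280:430,150:400]
a=cv2.resize(a,(400,280),interpolation=cv2.INTER_CUBIC); b=cv2.resize(b,(400,240)); 
a=cv2.convertScaleAbs(a,alpha=1.6,beta=20);b=cv2.convertScaleAbs(b,alpha=1.6,beta=20)
cv2.imwrite("pics/fin.png",np.vstack([a,b]))
E
```

```text
(no output)
```

View pics/fin.png

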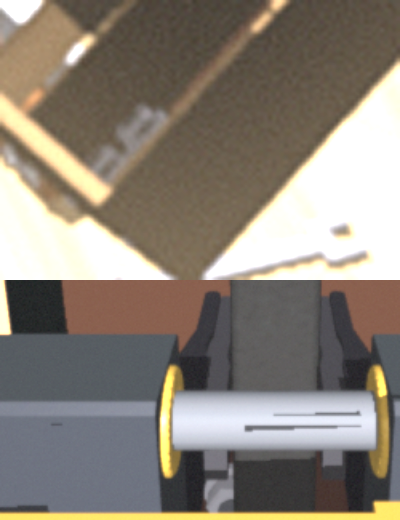

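The nuts now form a compact two-row cluster in the near-left corner (side crop px 90–165 × 105–180). No nut shows elsewhere in the tote, and the arm is still.

```bash
python3 -c "
from rig import bot,readout
s=readout.read_state();print(s['time_s'],abs(__import__('numpy').array(s['qvel'])).max(),s['grasp_force']);print(bot.hand_in())"
```

```text
28.05 0.09738682773930057 30.00409926753491
the job is handed in; nothing more can be done
None
```

I handed the job in at 28 s: the stray block is seated in its own slot and released, and the tote is held still in the air by its bar, tilted about 48°. The nuts are gathered in the near-left corner on the case's side. I could not count all five one by one there, but the last pictures show no nut elsewhere in the tote.

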